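# Fit a cover panel over its quarter-turn stud and hold it pressed

## Task

Turn the T-shaped quarter-turn stud in the open gear housing until its head lies along the housing's long sides. Then lift the loose slotted cover panel by its handle, lower it over the stud head so that it lies flat and square on the housing rim, and finish while still holding it there, pressed down firmly, so that a colleague can lock it. Leave the other things on the trolley where they are.

Things in the scene. Friction and masses are not known exactly. Their poses are not given: they have to be found in the camera images.
- housing: open-topped grey gear housing, fixed to the trolley, 140 mm (its x, the long sides) x 110 mm (its y) x 60 mm high. Origin: centre of its underside, z up. Its flat rim, 14 mm wide with a dark gasket, has its top 60 mm above the trolley. A 30 mm wide bridge (top at 44 mm) crosses the opening and carries the stud on the housing's centre
- seat (a point): centre of the housing's rim plane, 60 mm above the trolley, straight above the housing's origin, same axes; the panel's underside centre belongs here
- stud (a joint): angle of the steel stud about the vertical, positive anticlockwise seen from above. 0: the head lies along the housing's long sides (its x), where it passes through the panel's slot; 1.57: across them. It starts at 0.75 to 1.5, has no stop or click at 0 (stops at -0.5 and 1.75), turns with light friction (0.06 N m) and stays where it is left
- stud_head (a point): centre of the stud's head, on the turning axis, 79 mm above the trolley; turns with the head, its x along the head. The head is a steel bar 32 mm long, 9 mm thick and 14 mm high (72 to 86 mm above the trolley) on an 8 mm neck; free space around and 28 mm below it
- panel: loose steel cover panel, about 0.3 kg (0.24 to 0.39), 140 mm (x) x 110 mm (y) x 6 mm, lying flat on the trolley with its handle up. Origin: centre of its underside, z up. In its middle an oblong through slot, 40 mm along x by 18 mm along y. The panel fits either way round (half turn)
- handle (a point): centre of the panel's handle bar, 56 mm straight above the panel's origin, same axes. The dark bar runs along the panel's y across the slot: 14 mm thick (x), 12 mm high (50 to 62 mm above the underside), with 66 mm free between its two legs. When the panel is on the rim the stud head's top is 24 mm below the bar's lower face
- gauge: bystander: steel plug gauge standing, 38 mm across, 98 mm high; origin under its centre
- nut_1: bystander: hexagon nut, 21 mm across, 11 mm high, lying flat; origin under its centre
- nut_2: bystander: hexagon nut like the other; origin under its centre
- tin: bystander: round grease tin, 72 mm across, 75 mm high; origin under its centre
- carton: bystander: small carton 61 x 76 x 42 mm; origin under its centre

How it is judged:
On the way:
1. the stud's head is turned along the housing's long sides (within 0.13 rad) while the panel is still off the housing (value of joint stud between -0.13 and 0.13 rad and horizontal distance between panel and seat above 0.1 m), for 0.2 s.
At the end, for the whole second after the job is handed in: Panel flat on the rim over the stud: within 8 mm of the seat centre, 3 mm of its height, 0.03 rad of level, sides within 0.13 rad of the housing's; stud within 0.2 rad of alignment; fingers hold the panel (over 3 N) and it presses on the housing with over 7 N, weight included (value of joint stud between -0.2 and 0.2 rad and horizontal distance between panel and seat below 0.008 m and z of panel in the frame of seat between -0.003 and 0.003 m and angle between panel's own z axis and vertical below 0.03 rad and angle between the x axis of panel and the x axis of housing, either way round below 0.13 rad and contact force between panel and housing above 7 N and contact force between the fingers and panel above 3 N); the arm keeps its last pose, push and grip.
It fails at once if a bystander is shifted by more than 30 mm (distance of any of gauge, nut_1, nut_2, tin, carton from where it was at the start of the episode above 0.03 m).
It fails at once if a standing bystander is tipped over (angle between any of gauge, tin's own z axis and vertical above 0.5 rad).
It also fails if it takes over 48 s, if anything falls off the work surface, if the arm or the gripper's body presses on something with over 40 N, if the wrist force passes 120 N, or if a joint passes its speed limit or range.

## Robot

A 6-joint arm with a two-finger parallel gripper is mounted at the origin on a cart in front of the work surface, level with it; the furniture and walls round the work are solid. World frame = base frame: x ahead of the robot, y to its left, z up, the work surface at z = 0. Lengths are in m, angles in rad, forces in N, time in s.
With the tool pointing down it reaches from about 0.425 to 0.95 m from the base axis. Payload 3.5 kg.
Tool frame: the origin (TCP) lies at the very end of the fingers, on their centre line; the grasp point (between the pads) lies 19 mm behind it; z points along the fingers, y is the line along which they close (so a half turn about z gives the same grasp; the last joint's range is limited). The gripper opens to 85 mm and grips with 20 to 120 N. Pads are 22 mm wide; open, the fingers measure 114 mm over their backs; the gripper's body (76 mm by 85 mm) begins 54 mm behind the grasp point. The pads swing forward as they close: fully open they stand 13 mm farther back than shut.
Start: joints at [0.961, 0.286, 1.577, -0, 1.279, -0.15], TCP at [0.3, 0.605, 0.231] pointing down, gripper open.
Joint ranges: [-2.77, 2.77], [-0.9, 2.22], [0.21, 2.48], [-1.53, 4.67], [0.24, 2.81], [-2.84, 2.84]. Speed limits (rad/s): [2.79, 2.79, 3.14, 3.14, 3.14, 3.14].

## Interface

Orientations are given as a unit quaternion [x, y, z, w].
In Python, from plant import ctrl gives the robot as it stands.
- The arm moves only by the tool carry_out, never from a script. Its argument "deltas" is one flat list of numbers, 6 for each row, row after row: the shift along the tool's x, y, z in m, then the turn, a rotation vector about the tool's x, y, z in rad. A call has 1 to 5 rows; each row is the pose to reach, as a shift and turn from the pose commanded when the call began, along the tool's axes at that moment; what a row does not reach only later rows make up. A row lasts 1/8 s, in which the tool goes at most 62.5 mm and 10.7 degrees, less where a joint would pass 70% of its speed; a pose out of reach is approached as far as the arm can. A call with a gripper value outside its range is refused whole. "grip" is the opening in per cent of the stroke, from 0 (shut) to 100 (fully open), set as the call begins (left out, the last holds). The fingers move at their own pace and stop on an object; "grip_force" is the grip in N (left out, the last holds). Time passes only in rows, so rows that repeat a pose let the fingers close. It gives the time, the measured TCP pose, the force, the opening and the grip force at its end, in the units of the state.
- ctrl.get_state(): the state, without advancing time (a new reading comes with each control period).
- ctrl.read_camera(name): name is "scene" or "top" or "wrist"; returns (picture, depth): 400x640x3 uint8, red, green, blue; 400x640 float32, m along the optical axis (not along the pixel's ray), 0 where there is no reading.
- ctrl.camera_model(name): a dict with "intrinsics" (3x3 intrinsics, pixels), "extrinsics" (4x4, takes a point from world to camera coordinates); the wrist camera has in their place "hand_eye" (4x4, takes a point from camera to tool coordinates, whose origin is the TCP and whose axes are the flange's). Camera axes: x right, y down, z forward; pixel columns grow to the right and rows downward; lengths in m; the calibration is good to about 2 mm. A picture is of the moment at which its call begins: read the wrist's pose just before it. camera_model takes no time and is no camera call.
- ctrl.sign_off(): hands the job in; it is judged then, once.
Trained networks look in the newest picture that a camera, given by its name, has taken for a name from the list of things; names that differ only in an ending like _2 or _b are one class to them, and where a whole thing is asked for, a point or a joint stands for the part that bears it (a point fixed in the world has none). Each returns a list of dicts, best first, with "score" (0 to 1); they miss things now and then, are a little off and sometimes report something else, mostly with a low value. They report only what shows in the picture. A call takes as long as a camera call.
- ctrl.find_in(camera, query): "uv" ([column, row] in pixels, amid what is visible of it).
The state is a dict: "time": time; "qpos": joint angles; "dq": joint speeds; "joint_efforts": joint torques, N m; "eef_pos": TCP position; "tcp_rot": TCP orientation; "contact_force": force on the tool from outside, world axes, zero at the start; "wrist_torque": the same for the moment, N m; "opening": opening from 0.0 (shut) to 1.0 (fully open); "finger_force": force on a finger pad.
Only numpy, scipy, OpenCV 4.12 (cv2) and the standard library are available. Lean on these libraries where they do the work, as an engineer would, in place of code of your own. Each camera call takes 0.05 s, during which the arm holds its last target. There are 200 camera calls.

## Working session

There is one attempt and no reset: what is moved stays moved. The work goes in short steps, Python scripts to look and compute and a tool call to move; the robot and the scene stay as the last step left them, time stands still between calls to the robot, and variables do not carry over. Pictures are saved under pics/ and viewed, at most 10 in all, crops included, and the job is handed in when it is done.

Besides the shell and the picture viewer there is one more tool, called after "Emit:" as name(argument=value, ...) on one line, values as JSON. carry_out: Moves the arm, as the interface text tells. Its arguments: {"type":"object","properties":{"deltas":{"type":"array"},"grip":{"type":"number"},"grip_force":{"type":"number"}},"required":["deltas"]}

```bash
mkdir -p pics; ls
cat > h.py <<'E'
import numpy as np, cv2
from scipy.spatial.transform import Rotation as R
from plant import ctrl
def cloud(name):
    s=ctrl.get_state(); rgb,d=ctrl.read_camera(name); m=ctrl.camera_model(name)
    K=np.array(m["intrinsics"]); v,u=np.indices(d.shape)
    P=np.stack([(u-K[0,2])/K[0,0]*d,(v-K[1,2])/K[1,1]*d,d],-1)
    if name=="wrist":
        H=np.array(m["hand_eye"]); P=P@H[:3,:3].T+H[:3,3]
        P=P@R.from_quat(s["tcp_rot"]).as_matrix().T+np.array(s["eef_pos"])
    else:
        E=np.linalg.inv(np.array(m["extrinsics"])); P=P@E[:3,:3].T+E[:3,3]
    P[d<=0]=np.nan
    return rgb,d,P
E
python3 - <<'E'
from h import *
print(ctrl.get_state())
rgb,d,P=cloud("top"); np.save("top.npy",P); cv2.imwrite("pics/top.png",rgb[:,:,::-1]); cv2.imwrite("top_rgb.png",rgb[:,:,::-1])
for n in ["housing","stud_head","panel","handle","gauge","nut_1","tin","carton"]:
    for r in ctrl.find_in("top",n)[:3]:
        u,v=map(int,np.round(r["uv"])); print(n,round(r["score"],2),u,v,P[v,u].round(3))
E
```

```text
pics
{'time': 0.0, 'qpos': array([ 9.60956185e-01,  2.87155158e-01,  1.57816477e+00, -3.13181496e-05,
        1.27858932e+00, -1.50000615e-01]), 'dq': array([-2.89769654e-04, -8.22297640e-04,  6.08468168e-04,  1.06351298e-03,
       -7.98066222e-04,  1.48967052e-05]), 'joint_efforts': array([ 1.34750095e-03, -4.05986094e+01, -2.92624068e+01, -1.14464724e-04,
        5.93684745e-03,  9.98336560e-06]), 'eef_pos': array([0.29917201, 0.6043542 , 0.2299608 ]), 'tcp_rot': array([ 2.27894838e-01,  9.73685063e-01, -1.08126351e-03, -4.15629571e-04]), 'contact_force': array([-0.64900974, -0.42933442, -0.35406989]), 'wrist_torque': array([-0.02976426,  0.0032311 , -0.0141634 ]), 'finger_force': 0.0, 'opening': 1.0018988260662698}
housing 0.95 292 239 [0.451 0.198 0.089]
stud_head 0.62 295 240 [0.449 0.189 0.09 ]
panel 0.75 411 217 [ 0.524 -0.137  0.054]
handle 0.87 415 223 [ 0.506 -0.147  0.065]
carton 0.73 229 267 [0.367 0.378 0.05 ]
```

View pics/top.png

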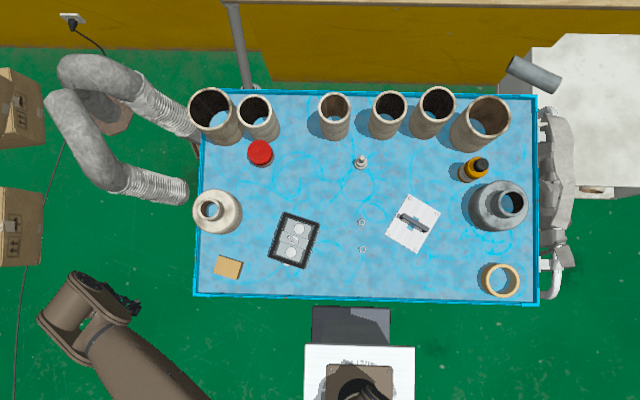

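The top view shows the housing at (292,240), the panel at (413,222), nuts at (361,222) and (361,249), the gauge at (361,160), the tin at (260,152) and the carton at (228,266). Next I estimate poses from the cloud.

Run:
```python
from h import *
P=np.load("top.npy"); rgb=cv2.imread("top_rgb.png")
def rect(u0,v0,r,zl,zh):
    Q=P[v0-r:v0+r,u0-r:u0+r].reshape(-1,3); Q=Q[(Q[:,2]>zl)&(Q[:,2]<zh)]
    m=cv2.minAreaRect(Q[:,:2].astype(np.float32)); print(len(Q),m, np.median(Q[:,2]))
zt=P[200:210,320:350,2]; print("table z",np.nanmedian(zt))
rect(292,240,38,.045,.10); rect(292,240,38,.055,.072); rect(413,222,40,.004,.02); rect(413,222,40,.004,.1); rect(413,222,40,.045,.1)
for n,(u,v) in dict(n1=(361,222),n2=(361,249),tin=(260,152),gauge=(361,160),carton=(228,266)).items(): print(n,P[v,u].round(3))
m=ctrl.camera_model("wrist"); print(np.array(m["hand_eye"]).round(3),m["intrinsics"])
```

```text
table z -0.0007304140295022465
920 ((0.44795548915863037, 0.19466368854045868), (0.11379647254943848, 0.14345809817314148), 72.88404083251953) 0.058654754146240995
672 ((0.4503214359283447, 0.19573509693145752), (0.10936104506254196, 0.13929107785224915), 73.0425033569336) 0.05964118630545845
1447 ((0.5149576663970947, -0.14897671341896057), (0.2337517887353897, 0.23290185630321503), 1.1538912057876587) 0.006477232998631344
1615 ((0.5149576663970947, -0.14897671341896057), (0.2337517887353897, 0.23290185630321503), 1.1538912057876587) 0.0067936279162792435
160 ((0.5100825428962708, -0.14830707013607025), (0.08566176891326904, 0.014886229299008846), 60.08269500732422) 0.06104345778280307
n1 [ 0.509  0.002 -0.005]
n2 [0.429 0.001 0.001]
tin [0.696 0.298 0.08 ]
gauge [0.68 0.01 0.08]
carton [0.37  0.383 0.041]
[[ 0.001 -0.956 -0.293  0.074]
 [ 1.     0.001  0.    -0.001]
 [ 0.    -0.293  0.956 -0.142]
 [ 0.     0.     0.     1.   ]] [[337.39895899   0.         324.19747639]
 [  0.         337.39895899 199.31483079]
 [  0.           0.           1.        ]]
```

Emit:
carry_out(deltas=[-0.316, -0.299, 0.02, 0, 0, -0.9, -0.316, -0.299, 0.02, 0, 0, -0.9, -0.316, -0.299, 0.02, 0, 0, -0.9, -0.316, -0.299, 0.02, 0, 0, -0.9, -0.316, -0.299, 0.02, 0, 0, -0.9])

```text
time: 1.08
eef_pos: [0.4041, 0.3225, 0.218]
tcp_rot: [-0.215, 0.977, 0.0, 0.001]
contact_force: [0.9, 0.2, -0.2]
opening: 0.998
finger_force: 0.0
```

Emit:
carry_out(deltas=[0, 0, 0, 0, 0, 0, 0, 0, 0, 0, 0, 0])

```text
time: 1.32
eef_pos: [0.4038, 0.3243, 0.218]
tcp_rot: [-0.212, 0.977, 0.0, 0.0]
contact_force: [-0.4, 0.2, 0.1]
opening: 0.998
finger_force: 0.0
```

Emit:
carry_out(deltas=[0.011, -0.136, 0.018, 0, 0, -0.39, 0.011, -0.136, 0.018, 0, 0, -0.39, 0.011, -0.136, 0.018, 0, 0, -0.39, 0.011, -0.136, 0.018, 0, 0, -0.39])

```text
time: 1.82
eef_pos: [0.4503, 0.196, 0.1995]
tcp_rot: [-0.397, 0.918, 0.0, -0.0]
contact_force: [-0.8, 0.1, 0.2]
opening: 1.003
finger_force: 0.0
```

Run:
```python
from h import *
rgb,d,P=cloud("wrist"); np.save("w1.npy",P); cv2.imwrite("pics/w1.png",rgb[:,:,::-1])
s=ctrl.get_state(); print(s["eef_pos"],s["tcp_rot"],s["qpos"],s["time"])
for n in ["housing","stud_head"]:
    for r in ctrl.find_in("wrist",n)[:2]: u,v=map(int,np.round(r["uv"])); print(n,r["score"],u,v,P[v,u].round(3))
def rect(zl,zh,c,rad):
    Q=P.reshape(-1,3); Q=Q[(Q[:,2]>zl)&(Q[:,2]<zh)&(np.hypot(Q[:,0]-c[0],Q[:,1]-c[1])<rad)]
    print(len(Q),cv2.minAreaRect(Q[:,:2].astype(np.float32)),np.median(Q[:,2])); return Q
rect(.055,.064,(.45,.196),.12); rect(.08,.092,(.45,.196),.03)
```

```text
[0.45007733 0.19678349 0.19976279] [-3.97340204e-01  9.17671317e-01  3.37444137e-04  4.77036234e-05] [ 2.04942775e-01 -9.72408423e-02  2.04930084e+00  7.32846443e-04
  1.18957582e+00 -2.18335948e+00] 1.875
housing 0.58 327 180 [0.44  0.188 0.085]
stud_head 0.8 329 191 [0.445 0.195 0.086]
7837 ((0.44828784465789795, 0.19600801169872284), (0.10921156406402588, 0.1391773223876953), 72.88895416259766) 0.0595560163133832
443 ((0.44862955808639526, 0.19605877995491028), (0.03155649080872536, 0.009027291089296341), 54.725399017333984) 0.08545466198442364
```

View pics/w1.png

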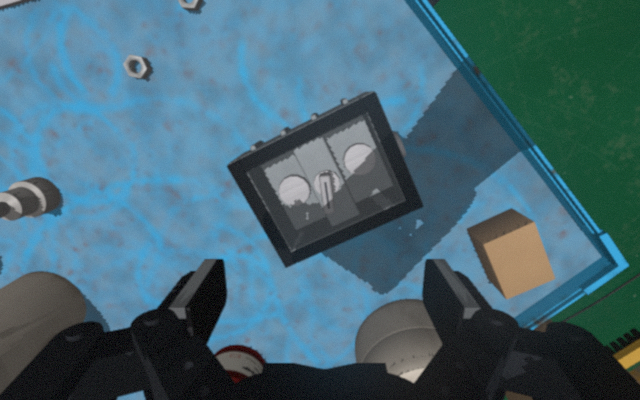

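The view shows the housing at (327,180) with the stud head at (325,188) standing nearly upright in the picture. The fit puts the housing at (0.448, 0.196) with yaw -17.1°, and the head at 54.7°, so the stud is at about 1.25 rad. I'll go down and grip the head.

Emit:
carry_out(deltas=[0.002, 0.0005, 0.06, 0, 0, -0.138, 0.002, 0.0005, 0.11, 0, 0, -0.138, 0.002, 0.0005, 0.137, 0, 0, -0.138, 0.002, 0.0005, 0.137, 0, 0, -0.138])

```text
time: 2.48
eef_pos: [0.446, 0.1956, 0.0605]
tcp_rot: [-0.461, 0.887, 0.001, -0.003]
contact_force: [-0.5, 0.0, -0.4]
opening: 1.002
finger_force: 0.0
```

Emit:
carry_out(deltas=[0, 0, 0, 0, 0, 0, 0, 0, 0, 0, 0, 0, 0, 0, 0, 0, 0, 0, 0, 0, 0, 0, 0, 0, 0, 0, 0, 0, 0, 0], grip=0, grip_force=30)

```text
time: 3.1
eef_pos: [0.4477, 0.1955, 0.0634]
tcp_rot: [-0.46, 0.888, 0.001, -0.001]
contact_force: [-4.1, 3.2, 4.7]
opening: 0.099
finger_force: 32.0
```

Emit:
carry_out(deltas=[0, 0, 0, 0, 0, 0, 0, 0, 0, 0, 0, 0])

```text
time: 3.35
eef_pos: [0.4477, 0.1955, 0.0634]
tcp_rot: [-0.46, 0.888, 0.001, -0.001]
contact_force: [-3.3, 3.5, 4.4]
opening: 0.101
finger_force: 32.0
```

Emit:
carry_out(deltas=[0, 0, 0, 0, 0, 0.17, 0, 0, 0, 0, 0, 0.34, 0, 0, 0, 0, 0, 0.51, 0, 0, 0, 0, 0, 0.68, 0, 0, 0, 0, 0, 0.85])

```text
time: 3.98
eef_pos: [0.4468, 0.197, 0.0634]
tcp_rot: [-0.049, 0.999, 0.003, -0.002]
contact_force: [-5.5, 8.7, 6.0]
opening: 0.099
finger_force: 32.2
```

Emit:
carry_out(deltas=[0, 0, 0, 0, 0, 0.16, 0, 0, 0, 0, 0, 0.3, 0, 0, 0, 0, 0, 0.405, 0, 0, 0, 0, 0, 0.405, 0, 0, 0, 0, 0, 0.405])

```text
time: 4.6
eef_pos: [0.4468, 0.1979, 0.0634]
tcp_rot: [0.15, 0.989, 0.003, -0.002]
contact_force: [-5.4, 11.4, 4.8]
opening: 0.098
finger_force: 32.0
```

Emit:
carry_out(deltas=[0, 0, 0, 0, 0, 0, 0, 0, 0, 0, 0, 0, 0, 0, 0, 0, 0, 0], grip=100)

```text
time: 4.97
eef_pos: [0.4485, 0.1944, 0.0626]
tcp_rot: [0.149, 0.989, -0.0, 0.0]
contact_force: [-0.1, 0.2, 1.0]
opening: 0.735
finger_force: 0.0
```

Emit:
carry_out(deltas=[0, 0, -0.04, 0, 0, 0, 0, 0, -0.1, 0, 0, 0, 0, 0, -0.14, 0, 0, 0, 0, 0, -0.14, 0, 0, 0])

```text
time: 5.48
eef_pos: [0.451, 0.195, 0.2072]
tcp_rot: [0.149, 0.989, 0.001, 0.004]
contact_force: [-0.0, 0.6, -1.0]
opening: 0.999
finger_force: 0.0
```

Run:
```python
from h import *
rgb,d,P=cloud("wrist"); cv2.imwrite("pics/w2.png",rgb[:,:,::-1])
def rect(zl,zh,c,rad):
    Q=P.reshape(-1,3); Q=Q[(Q[:,2]>zl)&(Q[:,2]<zh)&(np.hypot(Q[:,0]-c[0],Q[:,1]-c[1])<rad)]
    print(len(Q),cv2.minAreaRect(Q[:,:2].astype(np.float32)),np.median(Q[:,2])); return Q
rect(.055,.064,(.45,.196),.12); rect(.08,.092,(.45,.196),.03)
s=ctrl.get_state(); print(s["eef_pos"],s["tcp_rot"],s["qpos"],s["time"])
```

```text
7479 ((0.4487600028514862, 0.19644472002983093), (0.10972993075847626, 0.13805148005485535), 72.85070037841797) 0.05949770217922287
415 ((0.4485754668712616, 0.1965397298336029), (0.008253619074821472, 0.03097226284444332), 72.9009017944336) 0.0854875613211967
[0.44939252 0.19462122 0.20438029] [1.49096421e-01 9.88820806e-01 5.61976549e-04 1.83149286e-03] [ 2.01277324e-01 -1.07840601e-01  2.05019035e+00 -2.19036463e-04
  1.19541679e+00 -1.07012970e+00] 5.525
```

Emit:
carry_out(deltas=[-0.159, -0.309, 0, 0, 0, 0.9, -0.159, -0.309, 0, 0, 0, 0.9, -0.159, -0.309, 0, 0, 0, 0.9, -0.159, -0.309, 0, 0, 0, 0.9, -0.159, -0.309, 0, 0, 0, 0.9])

```text
time: 6.15
eef_pos: [0.502, -0.1147, 0.2003]
tcp_rot: [0.567, 0.824, -0.0, -0.002]
contact_force: [0.8, -0.2, -0.4]
opening: 0.996
finger_force: 0.0
```

Emit:
carry_out(deltas=[0, 0, 0, 0, 0, 0.9, 0, 0, 0, 0, 0, 0.9, 0, 0, 0, 0, 0, 0.9, 0, 0, 0, 0, 0, 0.9, 0, 0, 0, 0, 0, 0.9])

```text
time: 6.78
eef_pos: [0.5019, -0.1127, 0.2]
tcp_rot: [0.869, 0.496, -0.001, -0.002]
contact_force: [-0.7, 0.2, -0.5]
opening: 1.001
finger_force: 0.0
```

Run:
```python
from h import *
rgb,d,P=cloud("wrist"); cv2.imwrite("pics/w3.png",rgb[:,:,::-1])
s=ctrl.get_state(); print(s["eef_pos"],s["tcp_rot"],s["qpos"],s["time"])
c=(.51,-.148)
def rect(zl,zh,rad):
    Q=P.reshape(-1,3); Q=Q[(Q[:,2]>zl)&(Q[:,2]<zh)&(np.hypot(Q[:,0]-c[0],Q[:,1]-c[1])<rad)]
    print(len(Q),cv2.minAreaRect(Q[:,:2].astype(np.float32)),np.median(Q[:,2]))
rect(.003,.012,.11); rect(.056,.075,.06)
for n in ["panel","handle"]:
    for r in ctrl.find_in("wrist",n)[:2]: u,v=map(int,np.round(r["uv"])); print(n,r["score"],u,v,P[v,u].round(3))
```

```text
[ 0.50189778 -0.11263002  0.20003062] [ 0.86924646  0.4943735  -0.00142298 -0.00184505] [-4.18140550e-01 -3.95457475e-02  1.99443586e+00 -1.07433234e-04
  1.19136155e+00  1.18464808e-01] 6.825
11885 ((0.5088310241699219, -0.14913304150104523), (0.1107434555888176, 0.1404370218515396), 60.255191802978516) 0.0058012918349474585
1437 ((0.5093847513198853, -0.14839164912700653), (0.0849907249212265, 0.01389588788151741), 60.44072341918945) 0.06147633924404622
panel 0.87 349 196 [ 0.516 -0.132  0.062]
handle 0.96 349 193 [ 0.517 -0.13   0.062]
```

View pics/w3.png

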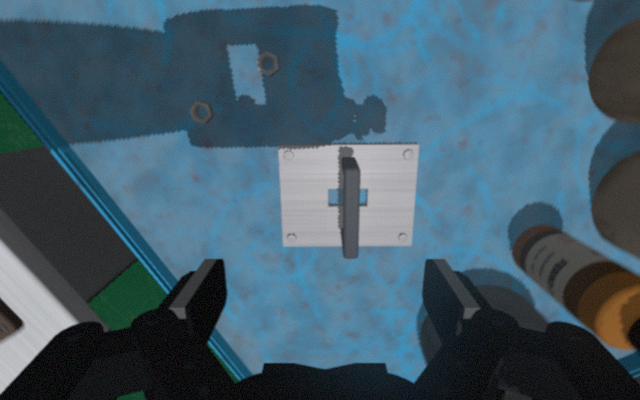

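The view shows the panel centred near (349,197) with the handle bar vertical in the picture, square to the fingers. I'll go down and grip it.

Emit:
carry_out(deltas=[-0.0275, 0.0245, 0.04, 0, 0, -0.019, -0.0275, 0.0245, 0.09, 0, 0, -0.019, -0.0275, 0.0245, 0.14, 0, 0, -0.019, -0.0275, 0.0245, 0.163, 0, 0, -0.019, -0.0275, 0.0245, 0.163, 0, 0, -0.019])

```text
time: 7.55
eef_pos: [0.508, -0.1479, 0.0365]
tcp_rot: [0.862, 0.507, -0.002, -0.003]
contact_force: [0.7, 0.5, -0.1]
opening: 0.996
finger_force: 0.0
```

Emit:
carry_out(deltas=[0, 0, 0, 0, 0, 0, 0, 0, 0, 0, 0, 0, 0, 0, 0, 0, 0, 0, 0, 0, 0, 0, 0, 0, 0, 0, 0, 0, 0, 0], grip=0, grip_force=80)

```text
time: 8.18
eef_pos: [0.5108, -0.1491, 0.0406]
tcp_rot: [0.862, 0.506, 0.0, 0.0]
contact_force: [-1.5, 0.2, 5.4]
opening: 0.146
finger_force: 79.5
```

Emit:
carry_out(deltas=[0, 0, 0, 0, 0, 0, 0, 0, 0, 0, 0, 0])

```text
time: 8.43
eef_pos: [0.5108, -0.1491, 0.0406]
tcp_rot: [0.862, 0.506, 0.0, 0.0]
contact_force: [-1.6, 1.0, 5.0]
opening: 0.145
finger_force: 79.5
```

Emit:
carry_out(deltas=[0, 0, -0.02, 0, 0, 0, 0, 0, -0.06, 0, 0, 0, 0, 0, -0.11, 0, 0, 0, 0, 0, -0.14, 0, 0, 0, 0, 0, -0.14, 0, 0, 0])

```text
time: 9.05
eef_pos: [0.5118, -0.1496, 0.1817]
tcp_rot: [0.862, 0.506, 0.001, 0.002]
contact_force: [0.6, -0.4, -3.8]
opening: 0.14
finger_force: 78.4
```

Emit:
carry_out(deltas=[0.04, -0.033, 0, 0, 0, -0.04, 0.08, -0.066, 0, 0, 0, -0.08, 0.12, -0.099, 0, 0, 0, -0.12, 0.16, -0.132, 0, 0, 0, -0.16, 0.2, -0.165, 0, 0, 0, -0.218])

```text
time: 9.68
eef_pos: [0.4617, 0.1075, 0.1764]
tcp_rot: [0.802, 0.598, -0.002, -0.001]
contact_force: [-0.2, 0.8, -2.9]
opening: 0.144
finger_force: 78.6
```

Run:
```python
from h import *
s=ctrl.get_state(); print(s)
```

```text
{'time': 9.675, 'qpos': array([ 1.42567112e-02, -1.10243903e-01,  2.10616603e+00,  2.71145367e-05,
        1.15030117e+00,  3.03815461e-01]), 'dq': array([ 8.72047094e-01, -3.29769417e-03, -1.51424162e-03,  8.50931064e-04,
       -5.52843716e-03,  4.00089551e-01]), 'joint_efforts': array([-3.49150971e+00, -2.50758862e+01, -2.84687448e+01, -2.74283689e-02,
        1.61092132e-01, -2.00924054e-01]), 'eef_pos': array([0.4616646 , 0.10749869, 0.17642776]), 'tcp_rot': array([ 0.80172724,  0.59768559, -0.00186854, -0.00136726]), 'contact_force': array([-0.24999256,  0.79690691, -2.91914533]), 'wrist_torque': array([-0.01108183, -0.02451705,  0.02285   ]), 'finger_force': 78.55226755142212, 'opening': 0.1438967914287495}
```

Emit:
carry_out(deltas=[0.03, -0.015, 0, 0, 0, 0, 0.06, -0.03, 0, 0, 0, 0, 0.0815, -0.041, 0, 0, 0, 0, 0.0815, -0.041, 0, 0, 0, 0, 0.0815, -0.041, 0, 0, 0, 0])

```text
time: 10.3
eef_pos: [0.447, 0.1953, 0.1777]
tcp_rot: [0.802, 0.597, -0.002, -0.0]
contact_force: [0.6, -0.2, -2.1]
opening: 0.145
finger_force: 78.6
```

Run:
```python
from h import *
s=ctrl.get_state(); print(s["eef_pos"],s["tcp_rot"],s["contact_force"],s["time"],s["qpos"])
a=2*np.arctan2(s["tcp_rot"][1],s["tcp_rot"][0])*180/np.pi-90; print("tool y yaw",a, R.from_quat(s["tcp_rot"]).as_matrix()[:,2])
rgb,d,P=cloud("wrist"); cv2.imwrite("pics/w4.png",rgb[:,:,::-1])
c=s["eef_pos"]; zp=c[2]-.0406
Q=P.reshape(-1,3); Q=Q[(abs(Q[:,2]-zp-.006)<.008)&(np.hypot(Q[:,0]-c[0],Q[:,1]-c[1])<.1)]
print(len(Q),cv2.minAreaRect(Q[:,:2].astype(np.float32)),np.median(Q[:,2])-zp)
A=np.c_[Q[:,:2]-Q[:,:2].mean(0),np.ones(len(Q))]; f=np.linalg.lstsq(A,Q[:,2],rcond=None)[0]; print("tilt",f)
```

```text
[0.44703218 0.19526335 0.17766777] [ 8.02113486e-01  5.97169154e-01 -1.64719287e-03 -4.93128605e-04] [ 0.61694736 -0.22335922 -2.13321166] 10.3 [ 2.03738518e-01 -7.87824291e-02  2.07484890e+00 -5.45929394e-04
  1.14892883e+00  4.94822575e-01]
tool y yaw -16.665031592533836 [-0.00323143 -0.00117622 -0.99999409]
32442 ((0.4486600160598755, 0.19822290539741516), (0.10200052708387375, 0.1409905105829239), 73.33702087402344) 0.005657662054483009
tilt [-0.00478223 -0.00046995  0.14271938]
```

View pics/w4.png

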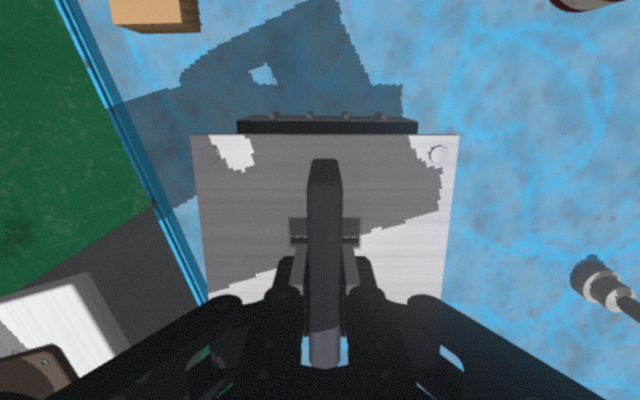

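The panel hangs level with its slot around (325,232). It is about 2 mm short of the seat, so I'll correct that while lowering.

Emit:
carry_out(deltas=[0.0022, 0.0006, 0.015, 0, 0, 0.008, 0.0022, 0.0006, 0.03, 0, 0, 0.008, 0.0022, 0.0006, 0.045, 0, 0, 0.008, 0.0022, 0.0006, 0.055, 0, 0, 0.008, 0.0022, 0.0006, 0.06, 0, 0, 0.008])

```text
time: 10.98
eef_pos: [0.4488, 0.1977, 0.1186]
tcp_rot: [0.805, 0.594, -0.001, -0.0]
contact_force: [0.2, -1.5, -2.9]
opening: 0.143
finger_force: 78.5
```

Emit:
carry_out(deltas=[0, 0, 0.005, 0, 0, 0, 0, 0, 0.009, 0, 0, 0, 0, 0, 0.012, 0, 0, 0, 0, 0, 0.014, 0, 0, 0, 0, 0, 0.014, 0, 0, 0])

```text
time: 11.6
eef_pos: [0.4491, 0.1978, 0.1056]
tcp_rot: [0.805, 0.594, -0.0, -0.0]
contact_force: [-0.2, -0.3, -3.1]
opening: 0.141
finger_force: 78.5
```

Emit:
carry_out(deltas=[-0.001, 0, 0.002, 0, 0, 0, -0.001, 0, 0.004, 0, 0, 0, -0.001, 0, 0.006, 0, 0, 0, -0.001, 0, 0.008, 0, 0, 0, -0.001, 0, 0.008, 0, 0, 0])

```text
time: 12.22
eef_pos: [0.449, 0.1968, 0.1006]
tcp_rot: [0.804, 0.594, -0.001, -0.0]
contact_force: [-8.4, -2.7, 13.7]
opening: 0.142
finger_force: 80.8
```

Emit:
carry_out(deltas=[0, 0, 0.002, 0, 0, 0, 0, 0, 0.002, 0, 0, 0, 0, 0, 0.002, 0, 0, 0])

```text
time: 12.6
eef_pos: [0.449, 0.1968, 0.1005]
tcp_rot: [0.804, 0.594, -0.002, -0.0]
contact_force: [-13.2, -4.4, 25.0]
opening: 0.14
finger_force: 82.3
```

Run:
```python
from h import *
s=ctrl.get_state(); print(s["eef_pos"],s["tcp_rot"],s["contact_force"],s["wrist_torque"],s["time"],s["dq"])
a=2*np.arctan2(s["tcp_rot"][1],s["tcp_rot"][0])*180/np.pi-90; print("tool y yaw",a, R.from_quat(s["tcp_rot"]).as_matrix()[:,2])
rgb,d,P=cloud("wrist"); cv2.imwrite("pics/w5.png",rgb[:,:,::-1])
c=s["eef_pos"]
Q=P.reshape(-1,3); Q=Q[(abs(Q[:,2]-.066)<.005)&(np.hypot(Q[:,0]-c[0],Q[:,1]-c[1])<.1)]
print(len(Q),cv2.minAreaRect(Q[:,:2].astype(np.float32)),np.median(Q[:,2]))
A=np.c_[Q[:,:2]-Q[:,:2].mean(0),np.ones(len(Q))]; f=np.linalg.lstsq(A,Q[:,2],rcond=None)[0]; print("tilt",f)
```

```text
[0.44897232 0.19680641 0.1005116 ] [ 8.04314788e-01  5.94200880e-01 -1.71679283e-03 -2.99605659e-04] [-13.22893597  -4.41616816  25.01535261] [-0.65435466  2.1711205  -0.03839861] 12.6 [-0.00029972  0.00026768  0.00013426 -0.00011344 -0.00154424 -0.0005447 ]
tool y yaw -17.088500318376063 [-0.00311774 -0.00155829 -0.99999393]
32325 ((0.45051997900009155, 0.19983722269535065), (0.10224255174398422, 0.1409246325492859), 72.94270324707031) 0.06570355413415521
tilt [-0.00073313  0.00097001  0.06571246]
```

View pics/w5.png

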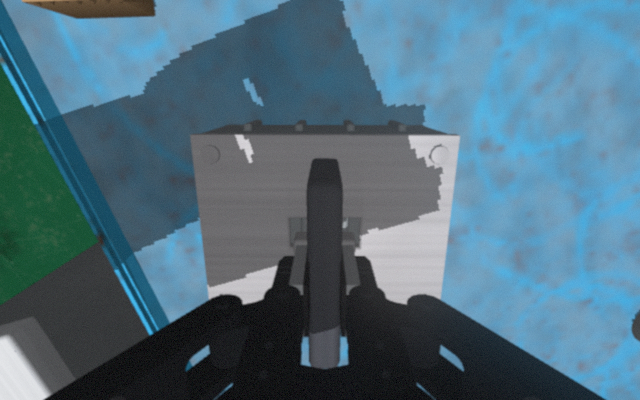

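The panel lies flat and level, with its top at 0.0657 m. It is square to the housing, about 1 mm from centre, with the stud head showing in the slot at (325,230), and it is pressed at about 25 N.

```bash
python3 -c "
from plant import ctrl
print(ctrl.sign_off())"
```

```text
the job is handed in; nothing more can be done
None
```

The job is handed in, with no verdict shown: the stud is turned in line with the long sides, and the panel lies flat and square on the rim over it, about 1 mm from centre by my measurement, gripped and pressed down at about 25 N.

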